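Clamp a painted panel in the framing jig

ROBOT

A 6-joint arm with a two-finger parallel gripper is mounted at the origin on the work surface. World frame = base frame: x ahead of the robot, y to its left, z up, the work surface at z = 0. Lengths are in m, angles in rad, forces in N, time in s.
With the tool pointing down it reaches from about 0.225 to 0.875 m from the base axis. Payload 3.4 kg.
Tool frame: the origin (TCP) lies on the centre line of the jaws, within the pads' length; the fingertips stand 19 mm ahead of it and the grasp point (between the pads) is the TCP (nose_length is the distance from the TCP to the fingertips, in m); z points along the fingers, y is the direction in which the jaws open and shut (so a half turn about z gives the same grasp; the last joint's range is limited). The gripper opens to 85 mm and grips with 20 to 120 N. Pads are 22 mm wide; open, the fingers measure 114 mm over their backs; the gripper's body (76 mm by 85 mm) begins 54 mm behind the grasp point. The pads swing forward as they close: fully open they stand 13 mm farther back than shut.
Start: joints at [-0.121, 0.276, 1.505, -0, 1.361, -0.121], TCP at [0.575, -0, 0.25] pointing down, gripper open.
Joint ranges: [-2.89, 2.89], [-0.75, 2.08], [0.22, 2.7], [-1.18, 4.32], [0.11, 2.71], [-2.7, 2.7]. Speed limits (rad/s): [2.57, 2.57, 3.14, 3.14, 3.14, 3.14].

INTERFACE

Orientations are given as a unit quaternion [w, x, y, z].
In Python, from rig import * gives the robot as it stands.
- The arm moves only by the shell command python3 -m jog 'ROWS' [OPENING] [FORCE]. ROWS is JSON, one flat list of numbers, 6 for each row, row after row: the shift along the tool's x, y, z in mm, then the turn, a rotation vector about the tool's x, y, z in degrees. In form: [tx, ty, tz, wx, wy, wz, tx, ty, tz, wx, wy, wz, ...]. A call has 1 to 10 rows; each row is the pose to reach, as a shift and turn from the pose commanded when the call began, along the tool's axes at that moment; what a row does not reach only later rows make up. A row lasts 1/8 s, in which the tool goes at most 62.5 mm and 10.7 degrees, less where a joint would pass 70% of its speed; a pose out of reach is approached as far as the arm can. A call with a gripper value outside its range is refused whole. OPENING is the closure, from 0 (fully open) to 1 (shut), set as the call begins (- or left out, the last holds). The fingers move at their own pace and stop on an object; FORCE is the grip in N (left out, the last holds). Time passes only in rows, so rows that repeat a pose let the fingers close. It gives the time, the measured TCP pose, the force and the opening at its end, in the units of the state.
- get_state(): the state, without advancing time (a new reading comes with each control period).
- get_image(name): name is "scene" or "side" or "wrist"; returns a dict with "frame" (400x640x3 uint8, red, green, blue), "camera_matrix" (3x3 intrinsics, pixels), "rvec" (rotation vector, rad) and "tvec" (3), from world to camera coordinates, as OpenCV has them. Camera axes: x right, y down, z forward; pixel columns grow to the right and rows downward; lengths in m; the calibration is good to about 2 mm. A picture is of the moment at which its call begins. There is no depth.
- sign_off(): hands the job in, once; it reports no verdict.
The state is a dict: "clock": time; "qpos": joint angles; "qd": joint speeds; "effort": joint torques, N m; "position": TCP position; "ee_rot": TCP orientation; "contact_force": force on the tool from outside, world axes, zero at the start; "moment": the same for the moment, N m; "width": finger opening in m.
Only numpy, scipy, OpenCV 4.12 (cv2) and the standard library are available. Lean on these libraries where they do the work, as an engineer would, in place of code of your own. Each camera call takes 0.05 s, during which the arm holds its last target.

TASK

Slide the little painted panel across the jig's board until its edge sits flush against the dark wooden fence, then push the red lever of the toggle clamp over its dead point, away from the panel, until it snaps down into lock with the rubber foot pressing on the panel. Only push with the fingertips: do not pick the panel up or tip it, leave the paints, brushes and pots where they are, and finish with the hand clear of everything.

Things in the scene. Friction and masses are not known exactly. Their poses are not given: they have to be found in the camera images.
- jig: Framing jig, fixed to the table: pale plywood board, dark wooden fence, steel toggle clamp behind the fence. Origin on the table under the middle of the fence's face. Its x points from the panel's side through the fence to the clamp (pushing along +x drives the panel home), y along the fence, z up. The board is 18 mm thick and spans x -250 to +150 mm, y -110 to +110 mm.
- fence (a point): Middle of the fence's face at board level (x = 0, y = 0 in the jig's frame, 18 mm above the table); axes as the jig's. The fence is 200 mm long (y), 14 mm thick and rises 16 mm above the board.
- panel: The loose painted panel: white edges, sea and sky in blue bands on top. 120 mm along its x, 150 mm along its y, 18 mm thick, about 0.2 kg. Origin at the centre of its underside, which lies on the board.
- panel_center (a point): Centre of the panel, 27 mm above the table (its top is at 36 mm). Its x axis points roughly along the jig's x, and its +x edge, 60 mm away, is the one that meets the fence. Flush, its centre is at jig x = -60 mm. It slides with 1 to 3 N and may start a little askew; pushed at the middle of its near edge it squares itself against the fence.
- lever_pivot (a point): Centre of the lever's hinge, at jig x = +62 mm, y = 0, 63 mm above the table, between two steel cheeks whose top is 72 mm above the table, 28 mm wide over both. The hinge line runs along the jig's y.
- lever_end (a point): Rounded top end of the lever, 130 mm from the hinge, moving with it. The lever is a steel bar with a red round grip, 18 mm in diameter, from 48 to 130 mm from the hinge.
- lever (a joint): Lever angle, rad: 0 = open, leaning 0.44 from upright towards the panel (jig -x). It grows as the lever swings over towards jig +x: upright at 0.44, dead point near 1.05, locked at 1.83 (nearly flat). A spring drives it back to 0 before the dead point and on to lock after it. The push needed near the lever's end is about 4 to 6 N at first, falling to nothing at the dead point.
- clamp_foot: Black rubber foot, 18 mm in diameter, under the end of the clamp's 10 mm wide steel arm, linked to the lever; origin in the arm, 30 mm above the foot's face. Open, the arm slopes up over the fence towards the panel, reaching 120 mm above the table and jig x = -37 mm. At lock the sprung foot presses at jig x = -27 mm, y = 0 with about 5 N.
- tube_violet: Violet paint tube, 82 x 30 x 18 mm, lying loose on the table. Origin under its middle.
- tube_blue: Blue paint tube, 82 x 30 x 18 mm, lying loose on the table. Origin under its middle.
- tube_red: Red paint tube, 82 x 30 x 18 mm, lying loose on the jig's board beside the clamp, near jig x = +80 mm, y = -82 mm. Origin under its middle.
- jar_teal: Small teal paint jar, 34 mm in diameter, 42 mm tall, standing loose on the jig's board beside the clamp, near jig x = +100 mm, y = +80 mm. Origin under its middle.
- jar_yellow: Yellow paint jar, 48 mm in diameter, 60 mm tall, loose on the table. Origin under its middle.
- water_tub: White bowl, 130 mm in diameter, 50 mm tall, loose on the table. Origin under its middle.
- brush_pot: Grey pot with brushes standing in it, 80 mm in diameter, 210 mm tall with the brushes, loose on the table. Origin under its middle.
- palette: Round white palette, 140 mm in diameter, 12 mm thick, with dabs of paint, loose on the table. Origin under its middle.

How it is judged:
By the outcome, as a careful person would: the job done as asked, in the order asked, and still so for the second after the job is handed in, with the robot touching nothing.
It also fails if it takes over 48 s, if anything falls off the work surface, if the arm or the gripper's body presses on something with over 40 N, if the wrist force passes 120 N, or if a joint passes its speed limit or range.

## Working session

There is one attempt and no reset: what is moved stays moved. The work goes in short steps, Python scripts to look and compute and a shell command to move; the robot and the scene stay as the last step left them, time stands still between calls to the robot, and variables do not carry over. Pictures are saved under pics/ and viewed, and the job is handed in when it is done.

```bash
ls; mkdir -p pics
python3 - <<'E'
from rig import *
import cv2
s=get_state();print(s)
for n in("scene","side","wrist"):
    d=get_image(n);cv2.imwrite(f"pics/{n}0.png",d["frame"][:,:,::-1]);print(n,d["camera_matrix"].tolist(),d["rvec"],d["tvec"])
E
```

```text
pics
{'clock': 0.0, 'qpos': array([-1.20998206e-01,  2.76608067e-01,  1.50617867e+00, -2.26797616e-05,
        1.36069225e+00, -1.21027303e-01]), 'qd': array([ 1.01653100e-03, -7.33518896e-05,  1.60322053e-03,  6.09723783e-04,
       -1.09178644e-03, -1.27106111e-03]), 'effort': array([ 6.20495921e-04, -4.16768074e+01, -2.45808578e+01, -1.52056768e-04,
        1.11346930e-02,  1.69860516e-05]), 'position': array([5.74486805e-01, 5.03230207e-05, 2.49414082e-01]), 'ee_rot': array([-7.35716231e-04,  7.07094499e-01,  7.07118434e-01, -5.90264479e-04]), 'contact_force': array([ 0.46815369,  0.54508342, -0.03940982]), 'moment': array([-0.05135371,  0.00580489,  0.01157862]), 'width': 0.08555153655281982}
scene [[446.42484173447457, 0.0, 314.170128173854], [0.0, 446.42484173447457, 200.0179450471526], [0.0, 0.0, 1.0]] [ 1.95371468  1.50308213 -0.6066972 ] [-0.14100692 -0.2679087   1.65644648]
side [[476.49868309113685, 0.0, 320.01388612987574], [0.0, 476.49868309113685, 192.7467448075245], [0.0, 0.0, 1.0]] [ 2.32074304 -0.86365467  0.31569317] [-0.37477355  0.34987493  1.1963717 ]
wrist [[295.50407696267035, 0.0, 322.36120143056036], [0.0, 295.50407696267035, 194.62047754644433], [0.0, 0.0, 1.0]] [-2.81970785e+00 -2.16621226e-04  2.45237919e-03] [-0.57468426 -0.04127769  0.38244429]
```

View pics/scene0.png

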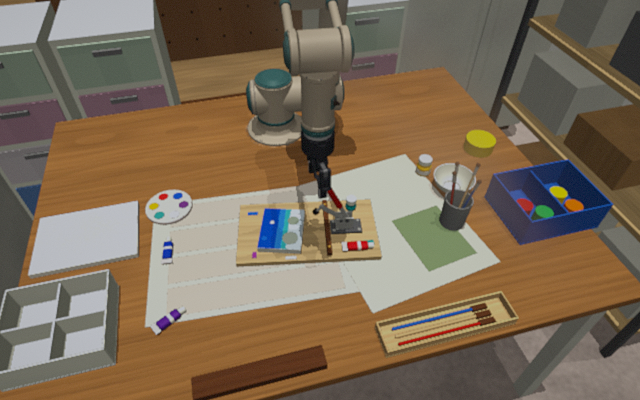

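View pics/side0.png

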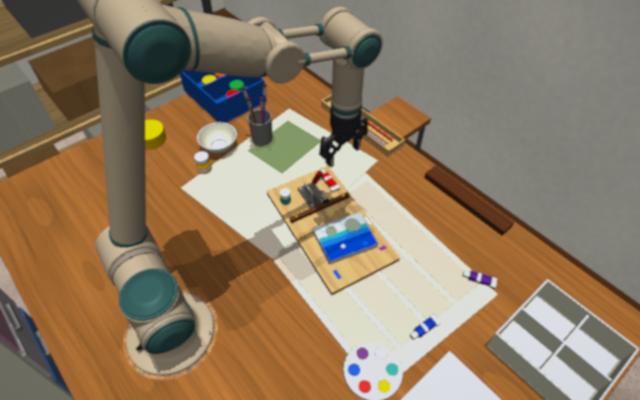

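View pics/wrist0.png

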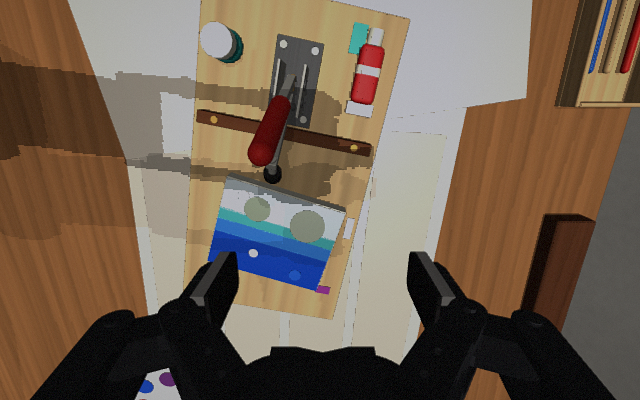

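Run:
```python
import cv2
im=cv2.imread("pics/wrist0.png")
c=im[90:310,180:400]
cv2.imwrite("pics/w0z.png",cv2.resize(c,None,fx=2.7,fy=2.7,interpolation=cv2.INTER_CUBIC))
```

```text
(no output)
```

View pics/w0z.png

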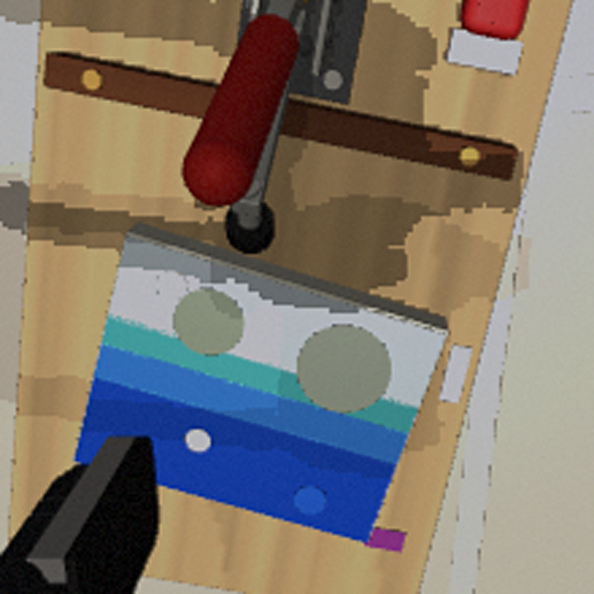

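```bash
cat > h.py <<'E'
import numpy as np, cv2
from rig import *
class Cam:
    def __init__(s,n):
        d=get_image(n); s.f=d["frame"]; s.K=np.array(d["camera_matrix"]); s.rv=np.array(d["rvec"],float);s.t=np.array(d["tvec"],float)
        s.R=cv2.Rodrigues(s.rv)[0]; s.c=-s.R.T@s.t
    def ray(s,uv):
        v=s.R.T@np.linalg.inv(s.K)@np.array([uv[0],uv[1],1.]); return v/np.linalg.norm(v)
    def plane(s,uv,z):
        v=s.ray(uv); return s.c+v*(z-s.c[2])/v[2]
    def proj(s,p): return cv2.projectPoints(np.array(p,float).reshape(-1,3),s.rv,s.t,s.K,None)[0].reshape(-1,2)
    def save(s,n,box=None,k=1):
        im=s.f[:,:,::-1]
        if box: im=im[box[1]:box[3],box[0]:box[2]]
        cv2.imwrite("pics/"+n,cv2.resize(im,None,fx=k,fy=k,interpolation=cv2.INTER_CUBIC))
E
python3 - <<'E'
from h import *
c=Cam("wrist");print("cam",c.c)
o=lambda p:(180+(p[0]+.5)/2.7-.5,90+(p[1]+.5)/2.7-.5)
P=[c.plane(o(p),.036) for p in [(128,240),(445,328),(372,540),(78,458)]]
print(np.round(P,4)); print([np.linalg.norm(P[i]-P[i-1]).round(4) for i in range(4)], "ctr",np.mean(P,0))
for z in(.018,.034):
  F=[c.plane(o(p),z) for p in [(46,53),(518,148),(513,180),(45,88)]]
  print(z,np.round(F,4),[np.linalg.norm(F[i]-F[i-1]).round(4) for i in range(4)])
hsv=cv2.cvtColor(c.f,cv2.COLOR_RGB2HSV)
m=cv2.inRange(hsv,(10,60,0),(25,255,255))
# fence dark brown
m=cv2.inRange(c.f,(40,20,8),(105,60,45)); m[:100]=0;m[165:]=0;m[:,:190]=0;m[:,380:]=0
print(m.sum()/255, cv2.minAreaRect(cv2.findNonZero(m)))
# board corners (z=.018) by pixel
E
```

```text
cam [0.57538447 0.08175254 0.37498371]
[[ 0.4617 -0.0112  0.036 ]
 [ 0.6021 -0.0528  0.036 ]
 [ 0.5682 -0.1671  0.036 ]
 [ 0.4263 -0.1204  0.036 ]]
[np.float64(0.1147), np.float64(0.1465), np.float64(0.1192), np.float64(0.1494)] ctr [ 0.51459121 -0.08786653  0.036     ]
0.018 [[0.4288 0.0672 0.018 ]
 [0.6341 0.0264 0.018 ]
 [0.6326 0.0119 0.018 ]
 [0.4264 0.0525 0.018 ]] [np.float64(0.0149), np.float64(0.2093), np.float64(0.0145), np.float64(0.2101)]
0.034 [[0.4354 0.0678 0.034 ]
 [0.6315 0.0289 0.034 ]
 [0.63   0.0151 0.034 ]
 [0.4331 0.0538 0.034 ]] [np.float64(0.0142), np.float64(0.1999), np.float64(0.0139), np.float64(0.2007)]
2149.0 ((284.16552734375, 131.8137969970703), (63.41978454589844, 174.63929748535156), 86.633544921875)
```

Run:
```python
from h import *
w=Cam("wrist")
for n in("scene","side"):
    c=Cam(n); p=c.proj([w.c,[.575,0,.25]]);print(n,p)
    x,y=p.mean(0).astype(int); b=[max(x-60,0),max(y-60,0),x+60,y+60]
    c.f=c.f.copy()
    for q in p: cv2.circle(c.f,tuple(int(round(v)) for v in q),1,(255,255,0),-1)
    c.save(n+"_z.png",b,5)
a,b=cv2.imread("pics/scene_z.png"),cv2.imread("pics/side_z.png");
h=min(a.shape[0],b.shape[0]);cv2.imwrite("pics/z2.png",cv2.resize(np.hstack([a[:h],b[:h]]),(800,400)))
```

```text
scene [[351.88985524 136.98086658]
 [316.86467053 182.96882981]]
side [[323.20576811 101.99995846]
 [343.25230685 155.02802885]]
```

View pics/z2.png

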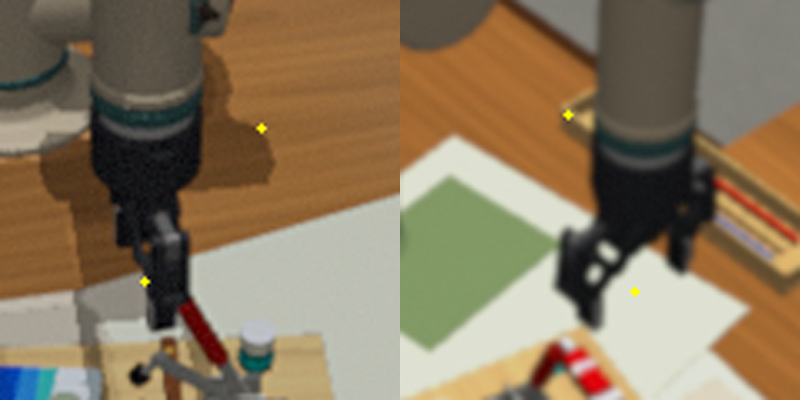

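```bash
python3 -m jog '[-50,-22,0,0,0,4,-100,-44,0,0,0,8,-150,-66,0,0,0,11.1,-187,-83,0,0,0,11.1,-187,-83,50,0,0,11.1,-187,-83,100,0,0,11.1,-187,-83,150,0,0,11.1,-187,-83,180,0,0,11.1,-187,-83,180,0,0,11.1]' 1 30
python3 - <<'E'
from h import *
c=Cam("wrist");c.save("w1.png");s=get_state();print(s["position"],s["contact_force"],s["clock"])
c=Cam("side");c.save("s1.png",(220,120,460,320),3)
E
```

```text
clock: 1.48
position: [0.4904, -0.1862, 0.0683]
ee_rot: [-0.003, 0.772, 0.635, -0.001]
contact_force: [0.3, 0.5, -0.0]
width: 0.0003
[ 0.49180351 -0.18689754  0.06998676] [0.22954388 0.53830283 0.94024888] 1.525
```

View pics/w1.png

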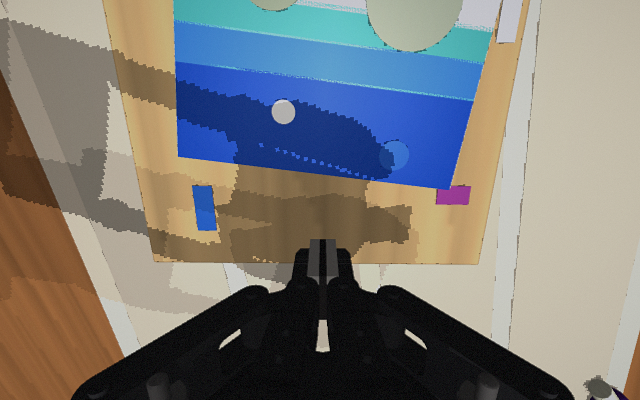

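View pics/s1.png

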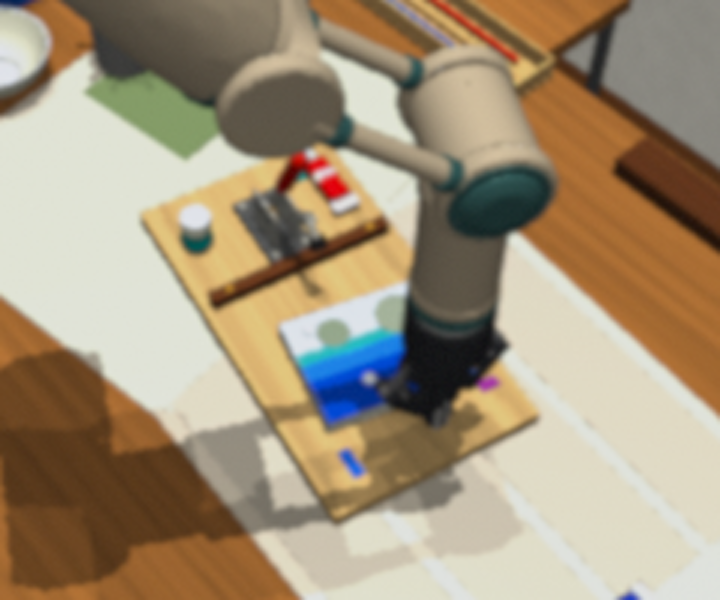

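```bash
cat >> h.py <<'E'
J=np.array([.5316,.0345]);X=np.array([.1928,.9812]);Y=np.array([-.9812,.1928])
def jig(p): d=np.array(p)[:2]-J; return np.round([1000*d@X,1000*d@Y],1)
E
python3 - <<'E'
from h import *
c=Cam("wrist")
a,b=c.plane((178,157),.036),c.plane((450,189),.036)
print(jig(a),jig(b),jig((a+b)/2),np.linalg.norm(a-b))
for p in((154,262),(478,264)): print("board",jig(c.plane(p,.018)))
print(jig(get_state()["position"]),get_state()["position"])
E
```

```text
[-175.1   74. ] [-193.5  -77.8] [-184.3   -1.9] 0.15292635822179315
board [-251.8  110.7]
board [-253.5 -112.8]
[-225.3   -5.2] [ 0.49325054 -0.18762419  0.07171661]
```

```bash
python3 -m jog '[0,0,15,0,0,0,0,0,28,0,0,0,0,0,28,0,0,0,12,0,28,0,0,0,22,0,28,0,0,0,30,0,28,0,0,0,38,0,28,0,0,0,46,0,28,0,0,0,54,0,28,0,0,0,54,0,28,0,0,0]'
python3 - <<'E'
from h import *
c=Cam("wrist");c.save("w2.png");s=get_state();print(jig(s["position"]),s["position"],s["contact_force"],s["clock"])
E
```

```text
clock: 2.88
position: [0.5024, -0.1332, 0.0423]
ee_rot: [-0.0, 0.772, 0.636, 0.0]
contact_force: [-0.0, -1.0, 0.1]
width: -0.0003
[-170.5   -3.7] [ 0.50237647 -0.13353899  0.04224332] [ 0.44935566  0.51692809 -0.68902127] 2.925
```

View pics/w2.png

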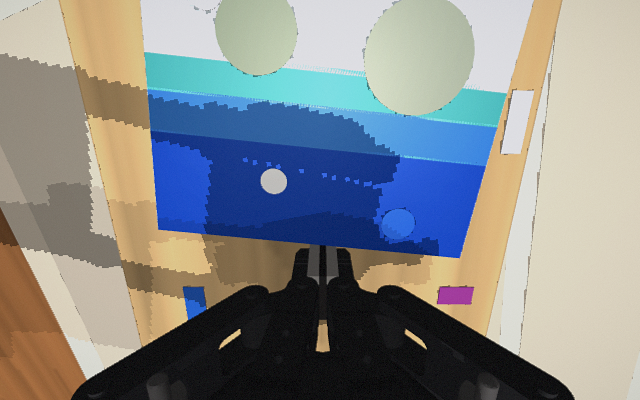

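```bash
python3 -m jog '[6,0,0,0,0,0,12,0,0,0,0,0,18,0,0,0,0,0,24,0,0,0,0,0,29,0,0,0,0,0,33,0,0,0,0,0,36,0,0,0,0,0,38,0,0,0,0,0,40,0,0,0,0,0,40,0,0,0,0,0]'
python3 - <<'E'
from h import *
c=Cam("wrist");c.save("w3.png");s=get_state();print(jig(s["position"]),s["position"],s["contact_force"],s["clock"])
E
```

```text
clock: 4.18
position: [0.5106, -0.0953, 0.0425]
ee_rot: [0.001, 0.772, 0.636, 0.0]
contact_force: [1.8, -4.1, -1.2]
width: 0.0002
[-131.4   -4.4] [ 0.51058148 -0.09531477  0.04244753] [ 1.28231157 -4.83605593 -1.28339602] 4.225
```

View pics/w3.png

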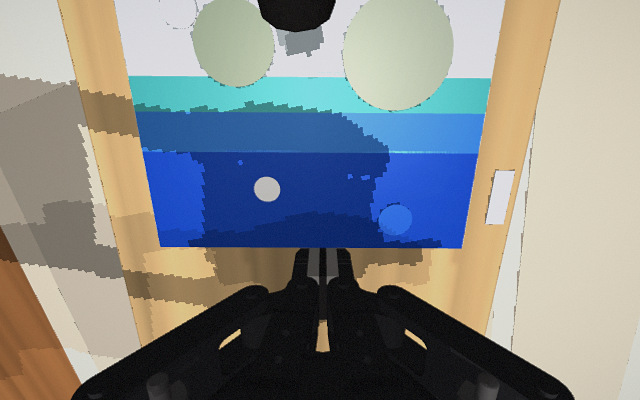

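```bash
python3 -m jog '[1,0,0,0,0,0,2,0,0,0,0,0,3,0,0,0,0,0,3,0,0,0,0,0]'
python3 - <<'E'
from h import *
c=Cam("wrist");c.save("w4.png");s=get_state();print(jig(s["position"]),s["position"],s["contact_force"],s["clock"])
E
```

```text
clock: 4.72
position: [0.5107, -0.0951, 0.0426]
ee_rot: [0.002, 0.771, 0.636, -0.002]
contact_force: [-1.4, -14.4, -0.4]
width: -0.0001
[-131.2   -4.5] [ 0.51074441 -0.09515305  0.04256383] [ -1.66067158 -14.27483846  -0.69999391] 4.775
```

View pics/w4.png

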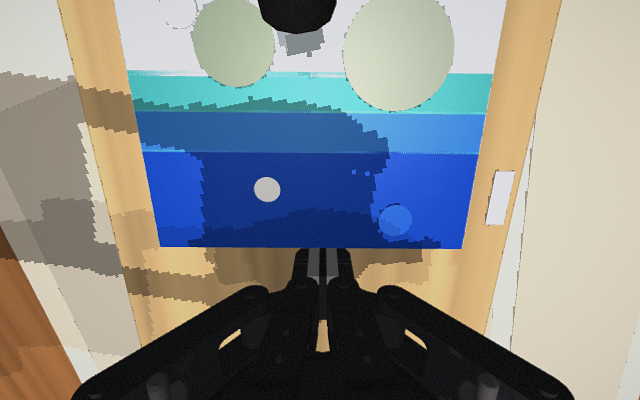

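```bash
python3 -m jog '[-4,0,0,0,0,0,-22,0,0,0,0,0,-30,0,-30,0,0,0,-30,0,-80,0,0,0,-30,0,-127,0,0,0,-30,0,-127,0,0,0]'
python3 - <<'E'
from h import *
c=Cam("wrist");c.save("w5.png");s=get_state();print(jig(s["position"]),s["position"],s["contact_force"],s["clock"])
c=Cam("scene");c.save("c5.png",(220,140,400,290),4)
E
```

```text
clock: 5.52
position: [0.5067, -0.1222, 0.173]
ee_rot: [0.003, 0.772, 0.635, 0.002]
contact_force: [0.4, -0.4, -0.3]
width: -0.0002
[-158.3   -4.2] [ 0.50517968 -0.12159747  0.17074509] [ 0.03961055  0.68046419 -1.04724857] 5.575
```

View pics/w5.png

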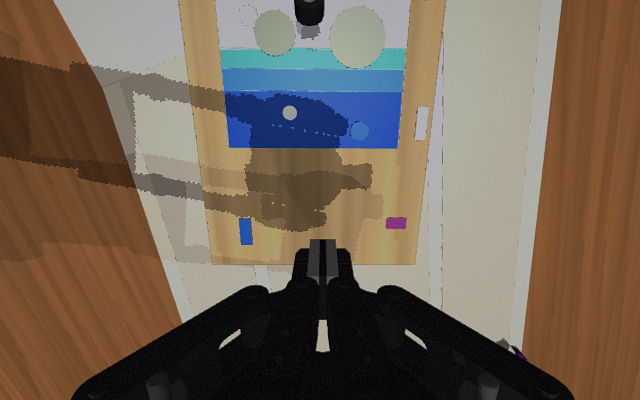

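View pics/c5.png

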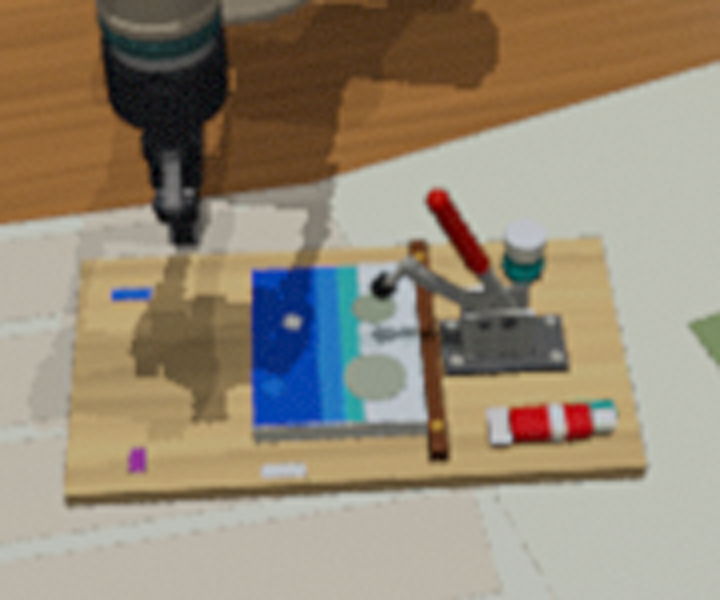

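Run:
```python
from h import *
c=Cam("scene")
w=lambda x,y,z: np.r_[J+X*x/1000+Y*y/1000,z/1000]
print(c.proj([w(6.6,0,181),w(62,0,63),w(-37,0,120)]))
r=c.f.astype(int); m=((r[:,:,0]>90)&(r[:,:,1]<50)&(r[:,:,2]<50)).astype(np.uint8)
m[215:]=0;m[:180]=0;m[:,:320]=0;m[:,350:]=0
ys,xs=np.nonzero(m);print(xs.min(),xs.max(),ys.min(),ys.max()); 
# x on plane z=.181 at the end blob center
print(jig(c.plane((329.3,189.5),.181)))
k=Cam("wrist"); a,b=k.plane((230,148),.036),k.plane((409,148),.036);print(jig(a),jig(b))
```

```text
[[327.59309043 188.40844245]
 [346.18328559 217.25800493]
 [311.17398216 205.08639085]]
324 341 188 207
[10.7 -4.4]
[-119.1   78. ] [-119.   -78.3]
```

```bash
python3 -m jog '[50,-2,0,0,0,0,100,-2,0,0,0,0,125,-2,0,0,0,0,135,-2,0,0,0,0,145,-2,0,0,0,0,155,-2,0,0,0,0,165,-2,0,0,0,0,175,-2,0,0,0,0,185,-2,0,0,0,0,185,-2,0,0,0,0]'
python3 - <<'E'
from h import *
s=get_state();print(jig(s["position"]),s["position"],s["contact_force"],s["clock"])
c=Cam("scene");c.save("c6.png",(220,120,400,270),4)
c=Cam("wrist");c.save("w6.png")
E
```

```text
clock: 6.98
position: [0.5388, 0.0594, 0.1697]
ee_rot: [0.001, 0.772, 0.635, -0.001]
contact_force: [-0.6, -4.6, 3.6]
width: 0.0002
[25.8 -2.2] [0.53875351 0.05940346 0.16973384] [-0.62830975 -4.61467081  3.57292239] 6.975
```

View pics/c6.png

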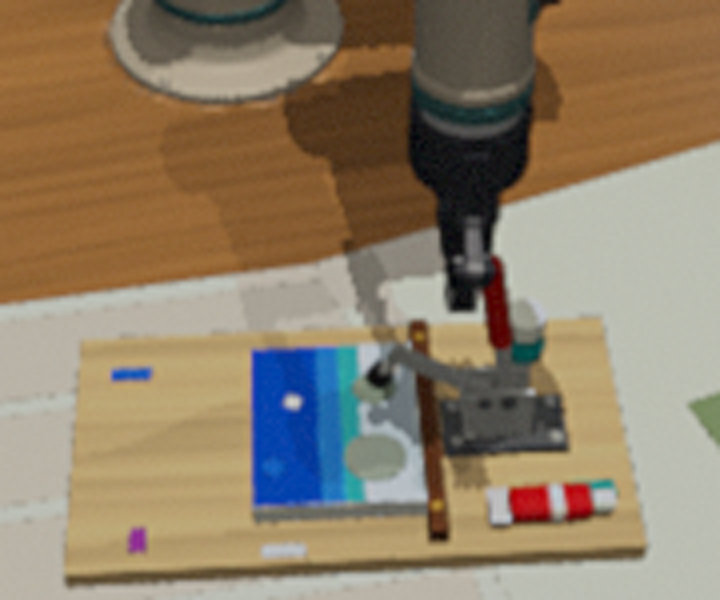

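View pics/w6.png

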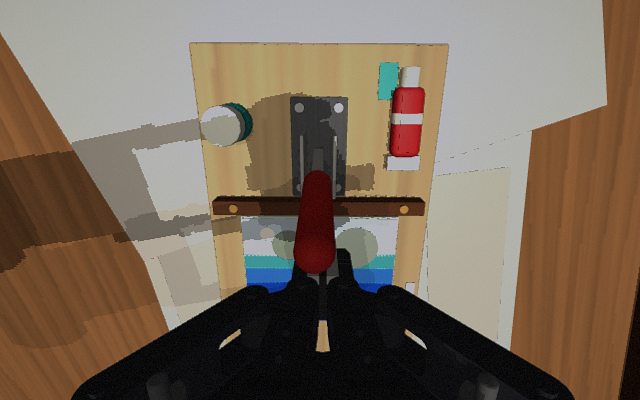

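```bash
python3 -m jog '[10,-2,0,0,0,0,20,-2,0,0,0,0,30,-2,0,0,0,0,40,-2,0,0,0,0,50,-2,0,0,0,0,58,-2,0,0,0,0,66,-2,0,0,0,0,72,-2,0,0,0,0,72,-2,0,0,0,0]'
python3 - <<'E'
from h import *
s=get_state();print(jig(s["position"]),s["position"],s["contact_force"],s["clock"])
c=Cam("scene");c.save("c7.png",(220,120,400,270),4)
E
```

```text
clock: 8.2
position: [0.5507, 0.1329, 0.1695]
ee_rot: [-0.0, 0.772, 0.636, 0.001]
contact_force: [0.5, -0.9, 0.0]
width: -0.0001
[100.2   0.2] [0.55071831 0.13285576 0.16945917] [ 0.51671084 -0.86897155  0.01037753] 8.2
```

View pics/c7.png

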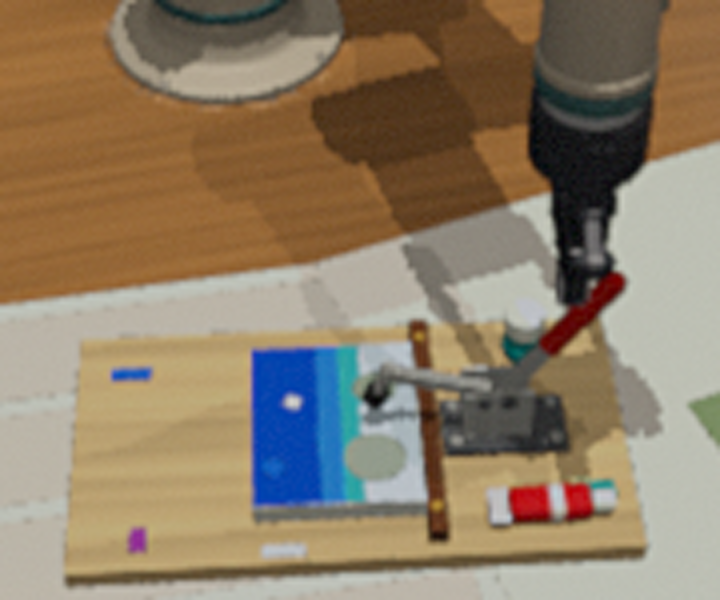

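```bash
python3 -m jog '[8,0,0,0,0,0,16,0,0,0,0,0,24,0,0,0,0,0,32,0,0,0,0,0,32,0,0,0,0,0,32,0,0,0,0,0]'
python3 - <<'E'
from h import *
s=get_state();print(jig(s["position"]),s["position"],s["contact_force"],s["clock"])
c=Cam("scene");c.save("c8.png",(220,120,400,270),4)
E
```

```text
clock: 9.0
position: [0.5565, 0.1631, 0.1693]
ee_rot: [0.0, 0.772, 0.635, -0.0]
contact_force: [-0.4, 0.4, 0.2]
width: -0.0002
[131.    0.3] [0.5565398  0.1630937  0.16925101] [-0.37648137  0.37178301  0.20271626] 9.0
```

View pics/c8.png

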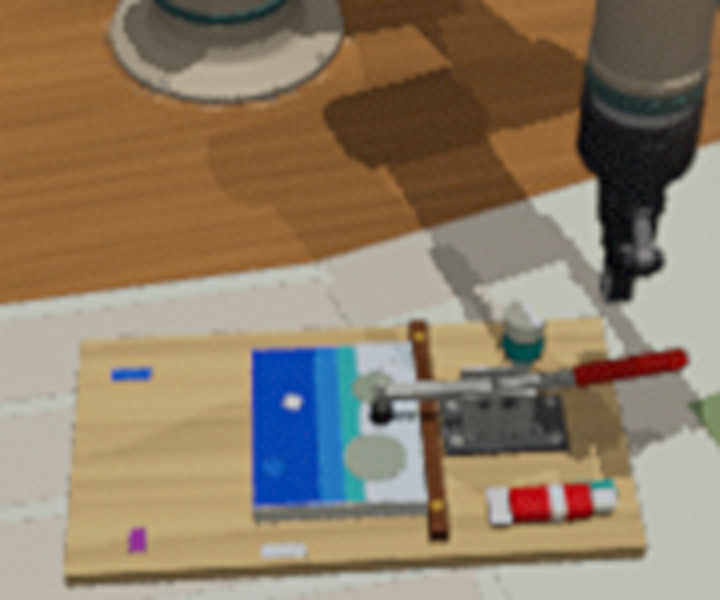

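```bash
python3 -m jog '[0,0,-50,0,0,0,0,0,-100,0,0,0,-50,0,-130,0,0,0,-100,0,-130,0,0,0,-130,0,-130,0,0,0,-130,0,-130,0,0,0,-130,0,-130,0,0,0]'
python3 - <<'E'
from h import *
s=get_state();print(jig(s["position"]),s["position"],s["contact_force"],s["clock"])
w=lambda x,y,z: np.r_[J+X*x/1000+Y*y/1000,z/1000]
for n in("scene","wrist","side"):
    c=Cam(n);c.f=c.f.copy()
    P=c.proj([w(190,0,86),w(62,0,63),w(-27,0,36),w(-120,75,36),w(-120,-75,36)]);print(n,P.round(1).tolist())
    if n=="scene":
        c.save("c9.png",(220,120,400,270),4)
    elif n=="wrist": c.save("w9.png")
    else: c.save("s9.png",(200,120,440,320),3)
E
```

```text
clock: 9.93
position: [0.5317, 0.0359, 0.2993]
ee_rot: [-0.0, 0.772, 0.635, 0.0]
contact_force: [0.4, 0.8, 0.1]
width: -0.0
[1.4 0.2] [0.53171141 0.03593052 0.29933562] [0.41342405 0.81619586 0.05493194] 9.925
scene [[392.0, 209.6], [346.2, 217.3], [314.8, 225.1], [281.9, 207.5], [282.7, 247.5]]
wrist [[322.2, -19.0], [322.2, 115.4], [322.2, 181.5], [271.0, 242.6], [373.3, 242.6]]
side [[291.1, 154.1], [311.3, 186.3], [326.2, 212.5], [319.7, 246.4], [365.1, 224.6]]
```

View pics/w9.png

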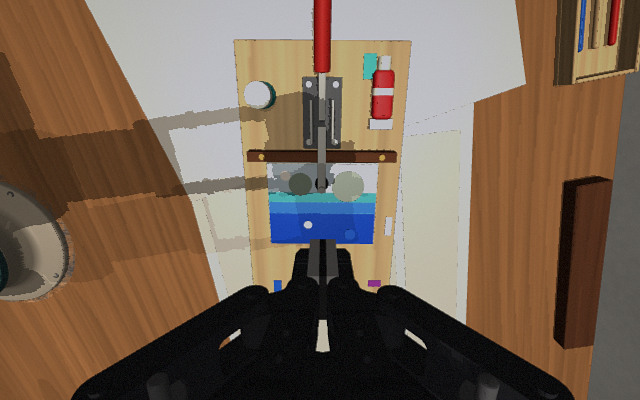

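View pics/c9.png

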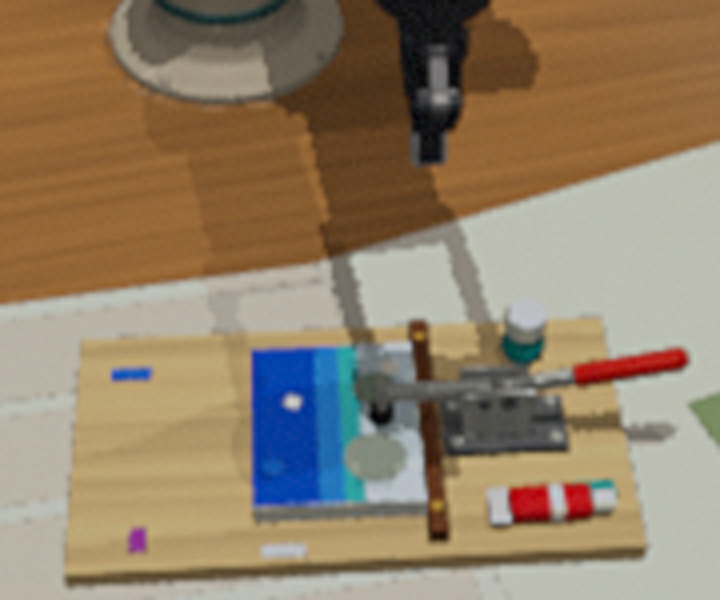

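View pics/s9.png

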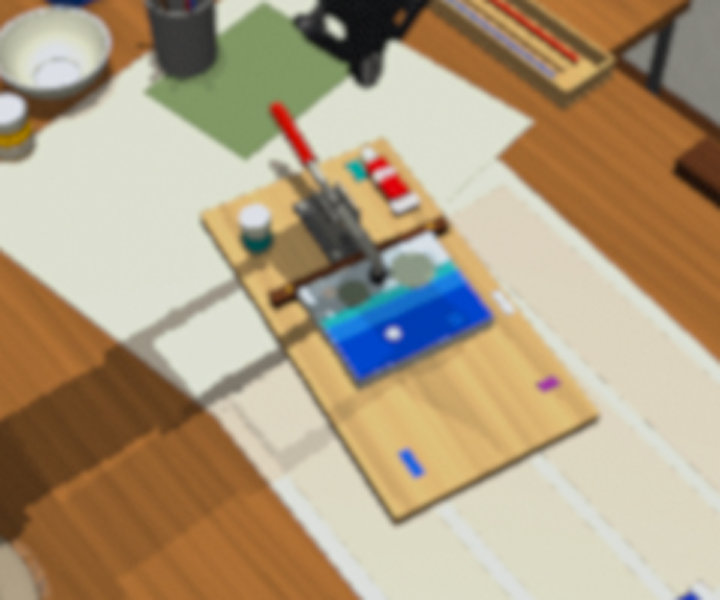

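```bash
python3 -c "
from rig import *
print(sign_off())"
```

```text
the job is handed in; nothing more can be done
None
```

The panel is flush against the fence, the clamp is locked with its foot on the panel, and the job is handed in. The clock read about 10 s of the 48 s allowed.

**What I did:** I closed the gripper and pushed the panel at the middle of its near edge until it squared against the fence. There the push rose to about 14 N with no further movement. I backed off, lifted, and pushed the red lever past its dead point until it snapped over. Then I raised the hand clear.

**Last checks:**
- **Panel:** its near corners are within about 1 px of where a flush panel should be. After the push, its near edge measured at jig x = -119 mm, against -120 mm expected.
- **Lever:** its end is at pixel (391, 209) in the scene view, against (392, 210) expected at lock.
- **Foot:** it is within about 2 px of its expected pressing point on the panel.
- **Surroundings:** the red tube and teal jar stand where they were. I checked the other paints and pots only by eye, in the parts the last pictures show.
- **Hand:** it is at 0.30 m height, and the force reading is at noise level.

One small disagreement: the panel's width measured 156 mm in one wrist view, against the 150 mm given. I put this down to picking the corners by eye and the camera calibration. No check failed.

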